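# Strap down the tube and index the slide one hole

## Robot

A 7-joint arm with a two-finger parallel gripper is mounted at the origin on a cart in front of the work surface, level with it; the furniture and walls round the work are solid. World frame = base frame: x ahead of the robot, y to its left, z up, the work surface at z = 0. Lengths are in mm, angles in rad, forces in N, time in s.
With the tool pointing down it reaches from about 350 to 900 mm from the base axis. Payload 8.1 kg.
Tool frame: the origin (TCP) lies at the very end of the fingers, on their centre line; the grasp point (between the pads) lies 19 mm behind it (robot.pinch_z is the distance from the TCP to the grasp point, in mm); z points along the fingers, y is the direction in which the jaws open and shut (so a half turn about z gives the same grasp; the last joint's range is limited). The gripper opens to 92 mm and grips with 3 to 60 N. Pads are 19 mm wide; open, the fingers measure 130 mm over their backs; the gripper's body (75 mm by 190 mm) begins 47 mm behind the grasp point.
Start: joints at [1.048, 0.434, 0.025, 1.573, -0.012, 1.134, -0.075], TCP at [254.715, -570.757, 189.442] pointing down, gripper open.
Joint ranges: [-2.62, 2.62], [-0.44, 2.09], [-1.27, 1.32], [0.08, 2.57], [-1.32, 4.46], [0.12, 2], [-2.74, 2.74]. Speed limits (rad/s): [2.22, 2.22, 3.01, 3.01, 3.14, 3.14, 3.14].

## Interface

Orientations are given as [roll, pitch, yaw] about the fixed x, y, z axes, in that order (R = Rz(yaw) Ry(pitch) Rx(roll)).
In Python, from cell import robot, cams gives the robot as it stands.
- The arm moves only by the tool servo_tool, never from a script. Its argument "steps" is one flat list of numbers, 4 for each row, row after row: the shift along the tool's x, y, z in m, then the turn about the tool's z in rad. In form: [dx, dy, dz, twist, dx, dy, dz, twist, ...]. A call has 1 to 10 rows; each row shifts and turns the pose as measured when the row begins, along the tool's axes as they then stand; what a row does not reach is not made up. A row lasts 1/10 s, in which the tool goes at most 50 mm and 8.59 degrees, less where a joint would pass 70% of its speed; a pose out of reach is approached as far as the arm can. A call with a gripper value outside its range is refused whole. "jaw" is the finger opening in m, from 0 to 0.0918, set as the call begins (left out, the last holds). The fingers move at their own pace and stop on an object; "force" is the grip in N (left out, the last holds). Time passes only in rows, so rows that do not move let the fingers close. It gives the time, the measured TCP pose, the force and the opening at its end, in the units of the state.
- robot.get_obs(): the state, without advancing time (a new reading comes with each control period).
- cams.snapshot(name): name is "side" or "top"; returns a dict with "pixels" (480x640x3 uint8, red, green, blue), "intrinsics" (3x3 intrinsics, pixels), "rvec" (rotation vector, rad) and "tvec" (3), from world to camera coordinates, as OpenCV has them. Camera axes: x right, y down, z forward; pixel columns grow to the right and rows downward; lengths in mm; the calibration is good to about 2 mm. A picture is of the moment at which its call begins. There is no depth.
- robot.job_done(): hands the job in, once; it reports no verdict.
Trained networks look in a picture, given as the dict that the camera call returned (one of the last four; its "shot" number tells which), for a name from the list of things; names that differ only in an ending like _2 or _b are one class to them, and where a whole thing is asked for, a point or a joint stands for the part that bears it (a point fixed in the world has none). Each returns a list of dicts, best first, with "score" (0 to 1); they miss things now and then, are a little off and sometimes report something else, mostly with a low value. They report only what shows in the picture. A call takes as long as a camera call.
- cams.boxes_of(picture, thing): "pixel" ([column, row] in pixels, amid what is visible of it).
- cams.silhouettes(picture, thing): "region" (480x640 bool, what is visible of it) and "pixel" ([column, row] in pixels, amid what is visible of it).
- cams.landmark_of(picture, thing): "pixel" ([column, row] in pixels: a listed point, or the origin of a listed thing).
The state is a dict: "time": time; "joint_positions": joint angles; "dq": joint speeds; "effort": joint torques, N m; "eef_pos": TCP position; "orientation": TCP orientation; "ft_force": force on the tool from outside, world axes, zero at the start; "torque": the same for the moment, N m; "width": finger opening in mm.
Only numpy, scipy, OpenCV 4.12 (cv2) and the standard library are available. Lean on these libraries where they do the work, as an engineer would, in place of code of your own. Each camera call takes 0.05 s, during which the arm holds its last target.

## Task

Secure the glass tube on the blue indexing carriage: press its hinged strap down by the orange pad until it snaps shut and stays shut by itself. Then pull the black lock plunger up, slide the carriage one hole toward the end of the rail with the green marker, and let the pin drop into that hole. Finish while still holding the plunger knob with the fingers, keeping it pressed fully down against its spring; do not let go, and leave everything around the slide where it is.

Things in the scene. Friction and masses are not known exactly. Their poses are not given: they have to be found in the camera images.
- rail: aluminium rail on a grey foot 84 x 320 mm, fixed to the bench; origin at the centre of its underside, y along the rail, x across, z up. On its blue carriage (y counted from the carriage's middle, x = 0) the plunger axis is at y -40 mm and a glass tube lies at y +42 mm under the strap. Room for open fingers beside the knob is across the rail (x); at y +12 mm hinge posts stand 60 mm high.
- shuttle (a joint): position of the blue carriage along the rail's y, m: about 0 at the start (pin in the middle hole); the other two holes are at +0.040 and -0.040, end stops at +-0.052. With the pin pulled it slides with about 1.5 N of friction. The pin has 1.5 mm of play each way and a round tip that finds the hole from about 2 mm off.
- strap (a joint): angle of the steel strap, rad: 0 = shut, 0.45 to 0.8 = open, held up by a light spring. Hinge axis along the rail's x, at carriage y +12 mm, 56 mm above the bench; the strap reaches from it toward +y. From 0.15 down to 0.08 it must be pushed past a spring catch (about 8 N down on the pad) and then stays at about 0 by itself.
- strap_pad (a point): centre of the top face of the orange press pad, 26 x 22 mm, on the strap 50 mm from the hinge axis and 10 mm above the strap's middle. With the strap shut it lies at y +62 mm on the carriage, 66 mm above the bench.
- plunger (a joint): height of the lock plunger, m: 0 = pressed home on its stop, about 0.004 = where its spring leaves it if let go with the pin in a hole, 0.012 = pin just clear of the rail, 0.020 = top stop. Spring 500 N/m about the rest height: about 2 N to press home, about 6 N to hold at 0.016.
- knob_center (a point): centre of the black plunger knob with a red ring, upright cylinder 26 mm in diameter, 26 mm tall, which moves with the plunger: 74 mm above the bench when the plunger is at 0. Below the knob a steel tower 22 mm in diameter ends 55 mm above the bench.
- knob: the same knob as a solid (what the fingers must hold at the end); its origin lies on the plunger axis 74 mm below the knob's centre.
- green_top (a point): top of the green marker block (34 x 10 mm, 26 mm tall) on one end of the rail, 140 mm from its middle: the carriage must move toward this end
- red_top (a point): top of the red marker block, same size, on the other end of the rail
- timer_center (a point): centre of the cream bench timer with a black dial just behind the rail, right of the microscope (another stands far back), 64 mm across, 43 mm tall: a bystander
- dish_center (a point): centre of the closed Petri dish, 106 mm across, 23 mm tall: a bystander
- tweezers2_center (a point): centre of the steel tweezers lying flat, 125 mm long: a bystander

How it is judged:
By the outcome, as a careful person would: the job done as asked, in the order asked, and still so for the second after the job is handed in, while the arm keeps its last pose, push and grip.
It also fails if it takes over 40 s, if anything falls off the work surface, if the arm or the gripper's body presses on something with over 40 N, if the wrist force passes 120 N, or if a joint passes its speed limit or range.

## Working session

There is one attempt and no reset: what is moved stays moved. The work goes in short steps, Python scripts to look and compute and a tool call to move; the robot and the scene stay as the last step left them, time stands still between calls to the robot, and variables do not carry over. Pictures are saved under pics/ and viewed, and the job is handed in when it is done.

Besides the shell and the picture viewer there is one more tool, called after ">>>" as a command line: name --argument value ..., lists and objects as JSON in quotes. servo_tool: Moves the arm, as the interface text tells. Its arguments: {"type":"object","properties":{"steps":{"type":"array","items":{"type":"number"}},"jaw":{"type":"number"},"force":{"type":"number"}},"required":["steps"]}

```bash
mkdir -p pics; ls
cat > h.py <<'E'
import numpy as np, cv2, sys
sys.path.insert(0,'.')
from cell import robot, cams
def P(s):
    R=cv2.Rodrigues(np.array(s['rvec'],float))[0]; t=np.array(s['tvec'],float).ravel(); K=np.array(s['intrinsics'],float)
    return K,R,t
def ray(s,px):
    K,R,t=P(s); d=R.T@np.linalg.inv(K)@np.array([px[0],px[1],1.]); return -R.T@t,d
def at_z(s,px,z):
    o,d=ray(s,px); return o+d*(z-o[2])/d[2]
def tri(obs):
    A=np.zeros((3,3));b=np.zeros(3)
    for s,px in obs:
        o,d=ray(s,px); d=d/np.linalg.norm(d); M=np.eye(3)-np.outer(d,d); A+=M;b+=M@o
    x=np.linalg.solve(A,b); return x
def proj(s,X):
    K,R,t=P(s); p=K@(R@np.array(X,float)+t); return p[:2]/p[2]
def save(s,n): cv2.imwrite('pics/'+n,cv2.cvtColor(s['pixels'],cv2.COLOR_RGB2BGR))
E
python3 - <<'E'
from h import *
np.set_printoptions(precision=1,suppress=True)
a=cams.snapshot('side');b=cams.snapshot('top')
save(a,'side0.png');save(b,'top0.png')
for n in ['rail','strap_pad','knob_center','knob','green_top','red_top','timer_center','dish_center','tweezers2_center']:
    r=[]
    for s in (a,b):
        try:l=cams.landmark_of(s,n)
        except Exception as e: l=[];print(e)
        r.append(l)
        print(n,[(np.array(q['pixel']),round(q['score'],2)) for q in l[:3]])
    if all(r):
        x=tri([(a,r[0][0]['pixel']),(b,r[1][0]['pixel'])]);print('   ',x,proj(a,x),proj(b,x))
o=robot.get_obs();print(o)
E
```

```text
pics
rail [(array([332.9, 287.8]), 0.75)]
rail [(array([360.1, 253.7]), 0.8)]
    [ 508.2 -282.7   -4.2] [330.9 287.4] [360.6 255.3]
strap_pad [(array([330.7, 246. ]), 0.71)]
strap_pad [(array([340.2, 249.9]), 0.96), (array([373.1, 244.5]), 0.28)]
    [ 499.2 -240.5   91.6] [328.2 245.5] [340.8 252. ]
knob_center [(array([326.6, 236.9]), 0.46)]
knob_center [(array([381.4, 242.7]), 0.53)]
    [ 526.7 -317.9   75.8] [329.6 237.4] [380.6 240. ]
knob []
knob [(array([375.9, 245.5]), 0.43)]
green_top [(array([328.5, 301.1]), 0.61)]
green_top [(array([290.5, 273.8]), 0.5)]
    [ 460.  -142.5   44.9] [327.7 301. ] [290.7 274.4]
red_top [(array([328.4, 234.7]), 0.53)]
red_top [(array([423.3, 229.5]), 0.47), (array([357.5, 254.5]), 0.41)]
    [ 558.4 -404.5   47.2] [330.3 235. ] [422.7 227.7]
timer_center [(array([249.9, 263.5]), 0.79)]
timer_center [(array([355.7, 174.4]), 0.57), (array([361.1, 255. ]), 0.49)]
    [ 670.9 -271.9   18. ] [247.5 262.9] [356.5 176.5]
dish_center [(array([322.8, 382.3]), 0.78)]
dish_center [(array([223.9, 300. ]), 0.69)]
    [410.7  -5.9   7.5] [323.4 382.4] [223.8 299.6]
tweezers2_center [(array([198.4, 351.7]), 0.62)]
tweezers2_center []
{'time': 1.0, 'joint_positions': array([ 1. ,  0.4,  0. ,  1.6, -0. ,  1.1, -0.1]), 'dq': array([-0.,  0.,  0., -0., -0., -0.,  0.]), 'effort': array([ -0. , -66.8,   1. , -31.5,  -0.1,   0. ,   0. ]), 'eef_pos': array([ 254.7, -570.7,  189.4]), 'orientation': array([ 3.1, -0. ,  0.4]), 'ft_force': array([ 0.3, -0.3, -0.2]), 'torque': array([-0., -0.,  0.]), 'width': 91.82486719644774}
```

View pics/side0.png

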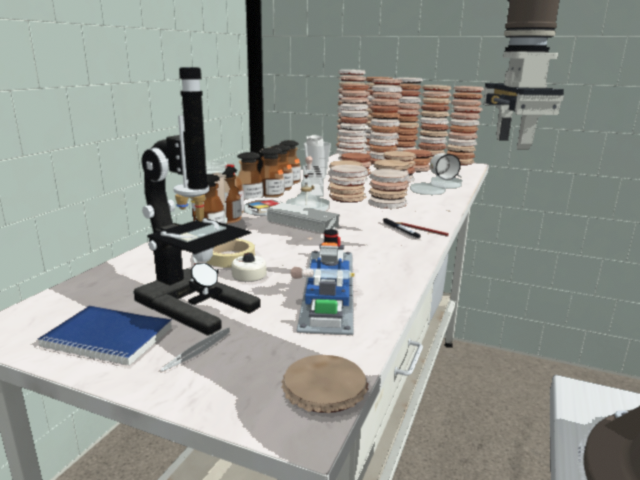

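View pics/top0.png

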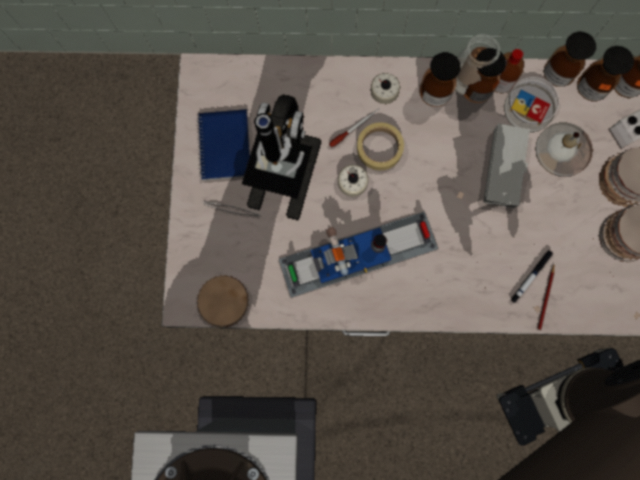

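Run:
```python
import cv2
t=cv2.imread('pics/top0.png');s=cv2.imread('pics/side0.png')
cv2.imwrite('pics/topc.png',cv2.resize(t[200:310,270:450],None,fx=4.4,fy=4.4,interpolation=cv2.INTER_CUBIC))
cv2.imwrite('pics/sidec.png',cv2.resize(s[220:340,250:400],None,fx=5,fy=5,interpolation=cv2.INTER_CUBIC))
```

```text
(no output)
```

View pics/topc.png

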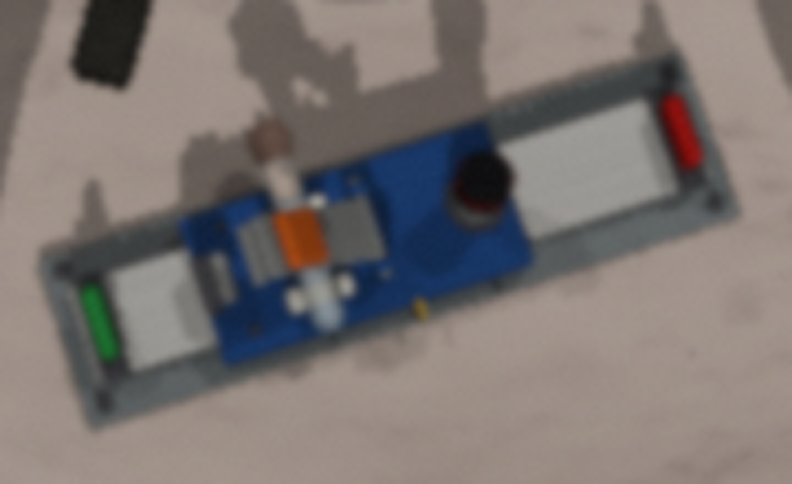

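View pics/sidec.png

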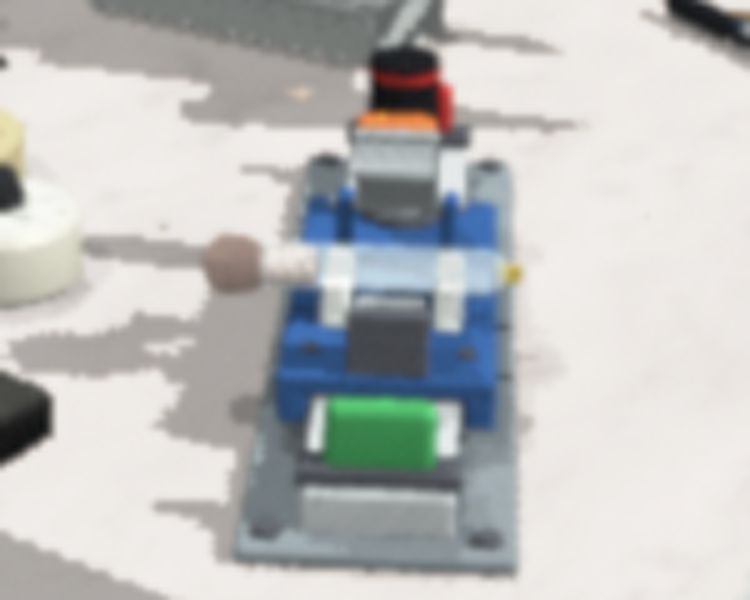

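```bash
cat > fit.py <<'E'
from h import *
from scipy.optimize import least_squares
np.set_printoptions(precision=1,suppress=True)
a=cams.snapshot('side');b=cams.snapshot('top')
T=lambda u,v:np.array([u/4.4+270-.4,v/4.4+200-.4]); S=lambda u,v:np.array([u/5+250-.4,v/5+220-.4])
# rail local, y+ = green ; x+ : x = y cross z
def W(p,l): 
    c,s=np.cos(p[2]),np.sin(p[2]); return np.array([p[0]+c*l[0]-s*l[1],p[1]+s*l[0]+c*l[1],l[2]])
# rail +y direction approx world +y, rail +x approx world +x (away)
def obs(p):
    h=p[3];zm=p[4];q=p[5]
    return [
    ('t',T(38,255),(42,160,h)),('t',T(677,48),(42,-160,h)),('t',T(740,213),(-42,-160,h)),('t',T(95,430),(-42,160,h)),
    ('s',S(237,560),(42,160,0)),('s',S(517,572),(-42,160,0)),
    ('t',T(98,323),(0,140,zm)),('t',T(682,130),(0,-140,zm)),
    ('s',S(382,402),(0,140,zm)),
    ('t',T(484,180),(0,-40+q,91)),('s',S(404,52),(0,-40+q,91)),
    ]
def res(p):
    return np.concatenate([proj(a if c=='s' else b,W(p,l))-px for c,px,l in obs(p)])
r=least_squares(res,[510,-277,0.3,8,40,0],loss='soft_l1')
p=r.x;print(p, np.degrees(p[2]));print(res(p).reshape(-1,2))
for n,l in [('knob',(0,-40+p[5],78)),('pad open .6',(0,12+50*np.cos(.6)-10*np.sin(.6),56+50*np.sin(.6)+10*np.cos(.6))),('pad shut',(0,62,66)),('green',(0,140,p[4]))]:
    w=W(p,l);print(n,w,proj(a,w),proj(b,w))
E
python3 fit.py
```

```text
[ 510.8 -277.4    0.3    3.    44.     0.5] 19.55360965505745
[[-0.2  1.3]
 [ 0.6  0.1]
 [ 0.3  0.2]
 [-0.7  0.3]
 [-0.7  0.2]
 [ 0.4  0.4]
 [ 0.4 -0.5]
 [ 0.3 -0.7]
 [-0.   0.2]
 [-0.1 -0.5]
 [ 0.1  0.2]]
knob [ 524.  -314.6   78. ] [330.4 237. ] [379.  241.2]
pad open .6 [ 494.8 -232.5   92.5] [328.9 247. ] [336.6 254.1]
pad shut [ 490. -219.   66.] [328.2 265.6] [329.5 258.5]
green [ 463.9 -145.5   44. ] [326.  300.2] [292.3 272.5]
```

```bash
cat > plan.py <<'E'
from h import *
from scipy.spatial.transform import Rotation as Ro
np.set_printoptions(precision=4,suppress=True)
RX,RY,YAW=510.8,-277.4,np.radians(19.55)
def W(l): 
    c,s=np.cos(YAW),np.sin(YAW); return np.array([RX+c*l[0]-s*l[1],RY+s*l[0]+c*l[1],l[2]])
def L(w):
    c,s=np.cos(YAW),np.sin(YAW); d=np.array(w)[:2]-[RX,RY]; return np.array([c*d[0]+s*d[1],-s*d[0]+c*d[1],w[2]])
def st():
    o=robot.get_obs(); return o,np.array(o['eef_pos']),Ro.from_euler('xyz',o['orientation'])
def rep(tgt=None):
    o,p,R=st(); M=R.as_matrix()
    print('t',round(o['time'],2),'local',L(p).round(1),'F',np.round(o['ft_force'],1),'w',round(o['width'],1),'yaw err deg',round(np.degrees(o['orientation'][2]-YAW-np.pi/2),2),'rp',np.round(o['orientation'],3))
    if tgt is not None: print('tool-frame delta mm',(M.T@(W(tgt)-p)).round(1))
E
python3 - <<'E'
from plan import *
o,p,R=st(); rep((0,52,150))
print(o['orientation'],o['joint_positions'])
tgt=W((0,52,150)); yaw=o['orientation'][2]; n=10
# plan n rows: twist step
dy=(YAW+np.pi/2-yaw); print('dyaw',dy)
k=12
rows=[]
for i in range(k):
    y=yaw+dy*i/k; M=Ro.from_euler('xyz',[np.pi,0,y]).as_matrix()
    rows.append(np.r_[M.T@((tgt-p)/k)/1000,-dy/k])
print(np.array(rows).round(3))
b=cams.snapshot('top')
for px,z in [((295,212),0),((305,195),100),((318,140),100),((290,215),20),((320,140),130)]: print(px,z,at_z(b,px,z),L(at_z(b,px,z)))
E
```

```text
t 1.1 local [-339.5 -190.7  189.4] F [-0.   0.3  1.3] w 92.0 yaw err deg -85.5 rp [3.142 0.    0.42 ]
tool-frame delta mm [ 357.5 -215.4   39.4]
[3.1416 0.     0.4197] [ 1.0484  0.4345  0.025   1.5732 -0.0116  1.134  -0.0751]
dyaw 1.4922973401540176
[[ 0.03  -0.018  0.003 -0.124]
 [ 0.032 -0.014  0.003 -0.124]
 [ 0.033 -0.01   0.003 -0.124]
 [ 0.034 -0.006  0.003 -0.124]
 [ 0.035 -0.002  0.003 -0.124]
 [ 0.035  0.003  0.003 -0.124]
 [ 0.034  0.007  0.003 -0.124]
 [ 0.033  0.011  0.003 -0.124]
 [ 0.031  0.015  0.003 -0.124]
 [ 0.029  0.019  0.003 -0.124]
 [ 0.027  0.022  0.003 -0.124]
 [ 0.024  0.026  0.003 -0.124]]
(295, 212) 0 [ 596.8358 -144.5482    0.    ] [125.532   96.4028   0.    ]
(305, 195) 100 [ 608.3951 -169.4012  100.    ] [128.1083  69.1144 100.    ]
(318, 140) 100 [ 720.4374 -192.1653  100.    ] [226.0738  10.1701 100.    ]
(290, 215) 20 [ 585.8299 -135.7268   20.    ] [118.1124 108.3985  20.    ]
(320, 140) 130 [ 709.9797 -196.875   130.    ] [214.643    9.2313 130.    ]
```

>>> servo_tool --steps '[0.03, -0.018, 0.003, -0.124, 0.032, -0.014, 0.003, -0.124, 0.033, -0.01, 0.003, -0.124, 0.034, -0.006, 0.003, -0.124, 0.035, -0.002, 0.003, -0.124, 0.035, 0.003, 0.003, -0.124]' --jaw 0.0 --force 20

```text
time: 1.75
eef_pos: [372.5, -398.8, 170.7]
orientation: [3.141, 0.005, 1.179]
ft_force: [-0.4, -0.1, -0.1]
width: 48.1
```

```bash
cat > nxt.py <<'E'
from plan import *
def go(t,k):
    o,p,R=st(); rep(t); print('J',o['joint_positions'])
    tgt=W(t); yaw=o['orientation'][2]; dy=(YAW+np.pi/2-yaw)
    for i in range(k):
        y=yaw+dy*i/k; M=Ro.from_euler('xyz',[np.pi,0,y]).as_matrix()
        print(','.join(f'{v:.3f}' for v in np.r_[M.T@((tgt-p)/k)/1000,-dy/k]))
E
python3 -c "
from nxt import *
go((0,52,150),8)"
```

```text
t 1.75 local [-171.   -68.1  170.7] F [-0.4 -0.1 -0.1] w 48.1 yaw err deg -41.99 rp [3.141 0.005 1.179]
tool-frame delta mm [203.7  46.7  19.7]
J [ 0.8775  0.3349 -0.208   1.7821  0.0848  1.0308  0.2456]
0.025,0.006,0.003,-0.092
0.025,0.008,0.003,-0.092
0.024,0.010,0.003,-0.092
0.023,0.013,0.003,-0.092
0.022,0.015,0.003,-0.092
0.020,0.016,0.003,-0.092
0.019,0.018,0.003,-0.092
0.017,0.020,0.003,-0.092
```

>>> servo_tool --steps '[0.025, 0.006, 0.003, -0.092, 0.025, 0.008, 0.003, -0.092, 0.024, 0.01, 0.003, -0.092, 0.023, 0.013, 0.003, -0.092, 0.022, 0.015, 0.003, -0.092, 0.02, 0.016, 0.003, -0.092, 0.019, 0.018, 0.003, -0.092, 0.017, 0.02, 0.003, -0.092]'

```text
time: 2.55
eef_pos: [495.8, -217.5, 146.3]
orientation: [-3.141, 0.007, 1.95]
ft_force: [0.8, -0.4, -0.8]
width: 0.5
```

```bash
python3 -c "
from nxt import *
go((0,52,125),2)
a=cams.snapshot('side');b=cams.snapshot('top');save(a,'side1.png');save(b,'top1.png')
t=b['pixels'][180:310,270:450,::-1];s=a['pixels'][180:340,230:430,::-1]
cv2.imwrite('pics/c1.png',np.hstack([cv2.resize(t,(400,400*130//180)),np.zeros((0,0,3))]) if 0 else cv2.resize(t,None,fx=4,fy=4))
cv2.imwrite('pics/c1s.png',cv2.resize(s,None,fx=3.7,fy=3.7))
"
```

```text
t 2.55 local [  5.9  61.5 146.3] F [ 0.8 -0.4 -0.8] w 0.5 yaw err deg 2.16 rp [-3.141  0.007  1.95 ]
tool-frame delta mm [-9.1 -6.2 21.4]
J [ 0.643   0.3793 -0.4393  1.8102  0.1969  0.9908  0.502 ]
-0.005,-0.003,0.011,0.019
-0.005,-0.003,0.011,0.019
```

View pics/c1s.png

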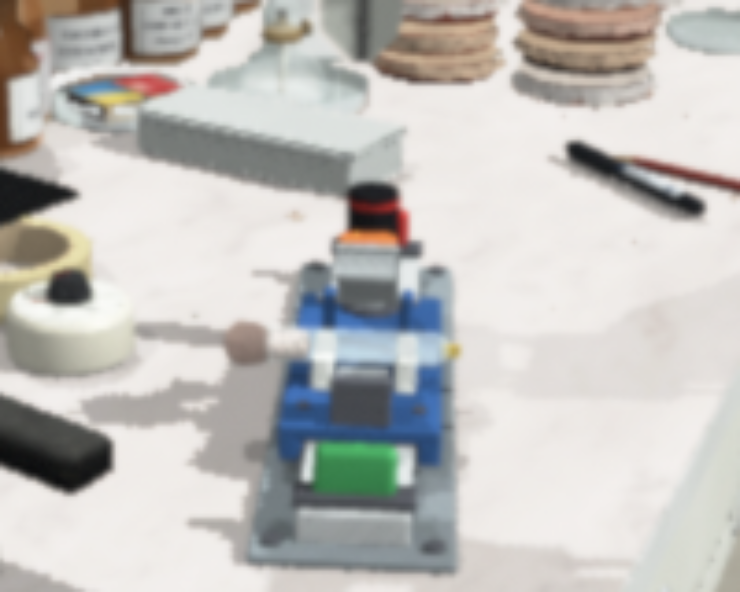

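View pics/top1.png

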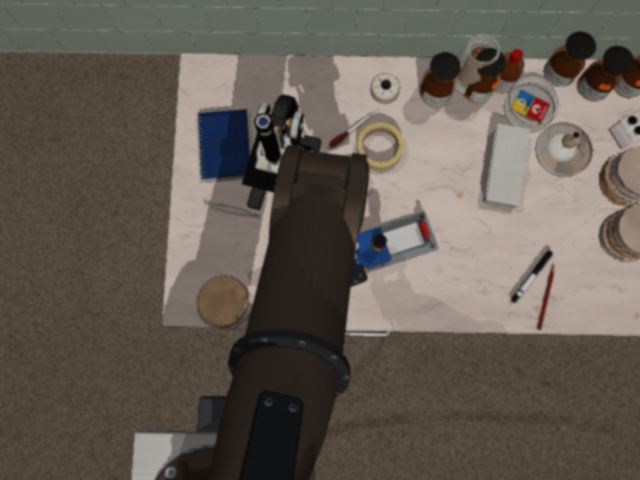

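```bash
python3 -c "
from nxt import *
rep()
a=cams.snapshot('side');save(a,'side2.png');o,p,R=st();print(proj(a,p),p,-P(a)[1].T@P(a)[2])
b=cams.snapshot('top');print(proj(b,p),-P(b)[1].T@P(b)[2])
"
```

```text
t 2.65 local [  8.4  64.1 146.2] F [-0.6 -0.4  0.7] w 0.6 yaw err deg 2.43 rp [3.141 0.005 1.954]
[325.1646 217.9386] [ 496.1421 -216.4212  146.2276] [221.4968 481.5507 387.7941]
[328.0569 248.7316] [ 312.568  -225.9106 1262.7845]
```

View pics/side2.png

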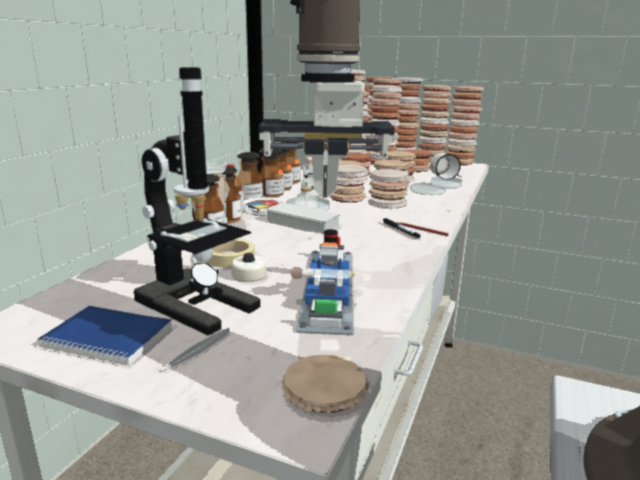

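```bash
python3 -c "
import cv2
s=cv2.imread('pics/side2.png')
cv2.imwrite('pics/side2c.png',cv2.resize(s[100:260,240:420],None,fx=4,fy=4,interpolation=cv2.INTER_CUBIC))
s=cv2.imread('pics/side0.png')
cv2.imwrite('pics/side0g.png',cv2.resize(s[40:170,460:600],None,fx=4,fy=4,interpolation=cv2.INTER_CUBIC))
"; python3 -c "
from nxt import *
a=cams.snapshot('side');print(proj(a,[254.7,-570.7,189.4]))
rep()"
```

```text
[508.8821 162.6324]
t 2.8 local [  4.5  60.4 146.2] F [ 0.3 -0.6 -0.2] w 0.5 yaw err deg 1.87 rp [-3.14   0.007  1.945]
```

View pics/side2c.png

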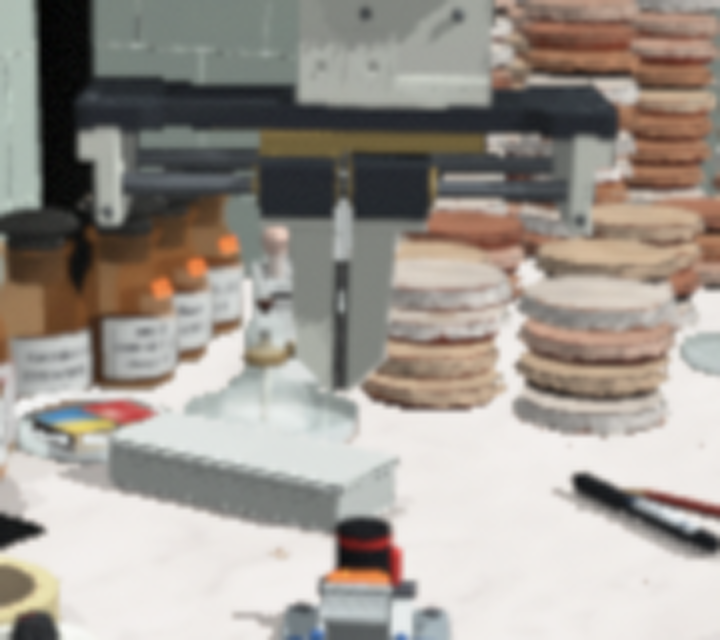

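View pics/side0g.png

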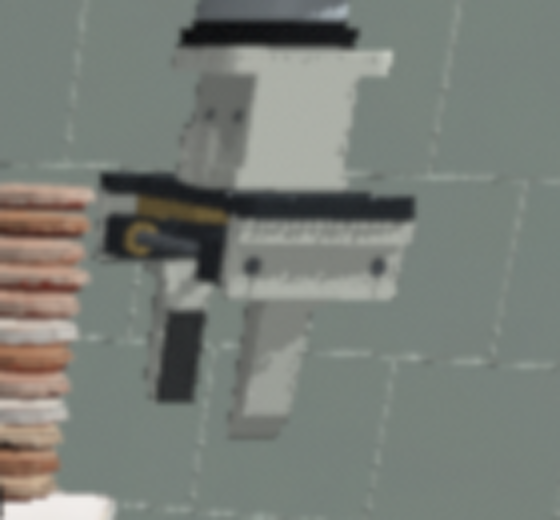

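```bash
python3 -c "
from nxt import *
a=cams.snapshot('side');print(a['intrinsics'],a['rvec'],a['tvec'])
o,p,R=st();K,Rc,t=P(a);print('cam depth',(Rc@p+t), p)
M=R.as_matrix()
for d in (0,-19,-66,-100):
  for y in (-95,-65,0,65,95): print(d,y,proj(a,p+M@np.array([0,y,d])).round(0),end=' ')
  print()
"
```

```text
[[508.0356   0.     311.3742]
 [  0.     508.0356 244.3693]
 [  0.       0.       1.    ]] [ 0.4996 -2.3682  1.6364] [389.3415 240.6948 470.9728]
cam depth [ 23.842  -41.7276 788.6774] [ 494.721  -219.4086  146.2857]
0 -95 [388. 219.] 0 -65 [369. 218.] 0 0 [327. 217.] 0 65 [285. 217.] 0 95 [266. 216.] 
-19 -95 [389. 207.] -19 -65 [369. 207.] -19 0 [327. 206.] -19 65 [285. 205.] -19 95 [265. 205.] 
-66 -95 [391. 177.] -66 -65 [371. 177.] -66 0 [328. 176.] -66 65 [285. 175.] -66 95 [265. 175.] 
-100 -95 [393. 154.] -100 -65 [372. 154.] -100 0 [328. 153.] -100 65 [284. 153.] -100 95 [264. 152.]
```

Run:
```python
from nxt import *
s=cv2.imread('pics/top0.png')
cv2.imwrite('pics/top0g.png',cv2.resize(s[330:480,480:640],None,fx=4,fy=4,interpolation=cv2.INTER_CUBIC))
a=cams.snapshot('side');b=cams.snapshot('top')
p=np.array([254.7,-570.7,189.4]);M=Ro.from_euler('xyz',[np.pi,0,.4197]).as_matrix()
for d in (0,-19,-66,-100):
  for y in (-95,-65,-46,0,46,65,95): 
    q=p+M@np.array([0,y,d]);print(d,y,'top',((proj(b,q)-[480,330])*4).round(0),'side',((proj(a,q)-[460,40])*4).round(0))
```

```text
0 -95 top [ 18. 330.] side [276. 535.]
0 -65 top [ 83. 301.] side [249. 520.]
0 -46 top [124. 283.] side [233. 511.]
0 0 top [222. 239.] side [196. 491.]
0 46 top [320. 195.] side [161. 472.]
0 65 top [360. 177.] side [148. 465.]
0 95 top [423. 149.] side [128. 454.]
-19 -95 top [ 30. 334.] side [283. 492.]
-19 -65 top [ 95. 305.] side [256. 478.]
-19 -46 top [137. 286.] side [239. 470.]
-19 0 top [237. 242.] side [201. 451.]
-19 46 top [336. 197.] side [167. 434.]
-19 65 top [377. 179.] side [153. 428.]
-19 95 top [442. 150.] side [133. 418.]
-66 -95 top [ 59. 346.] side [301. 384.]
-66 -65 top [128. 316.] side [273. 373.]
-66 -46 top [172. 296.] side [256. 367.]
-66 0 top [276. 249.] side [216. 353.]
-66 46 top [380. 202.] side [181. 339.]
-66 65 top [423. 183.] side [167. 334.]
-66 95 top [490. 153.] side [146. 326.]
-100 -95 top [ 83. 356.] side [315. 303.]
-100 -65 top [154. 324.] side [286. 295.]
-100 -46 top [199. 304.] side [268. 290.]
-100 0 top [307. 255.] side [228. 279.]
-100 46 top [415. 207.] side [191. 269.]
-100 65 top [459. 187.] side [177. 265.]
-100 95 top [528. 155.] side [155. 259.]
```

View pics/top0g.png

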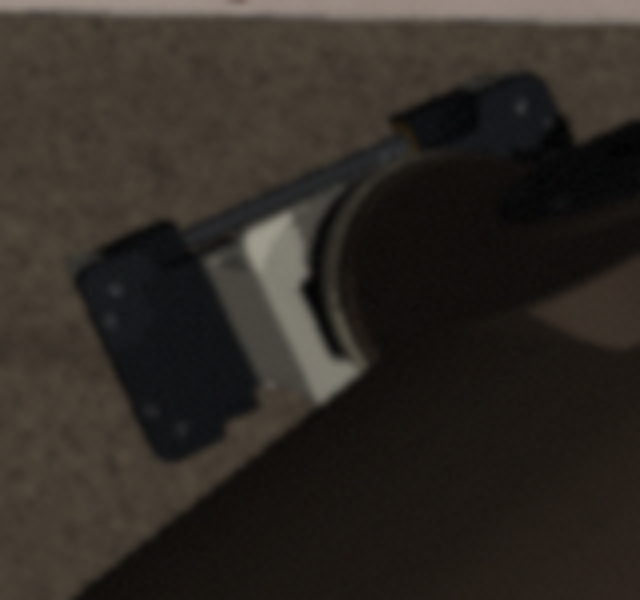

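>>> servo_tool --steps '[-0.004, -0.002, 0.011, 0.018, -0.004, -0.002, 0.011, 0.018, 0, 0, 0.008, 0]'

```text
time: 3.25
eef_pos: [493.5, -231.7, 115.2]
orientation: [-3.141, 0.009, 1.9]
ft_force: [-0.2, 0.1, -0.4]
width: 0.6
```

```bash
python3 -c "
from nxt import *
go((0,54,105),2)
a=cams.snapshot('side')
cv2.imwrite('pics/c3.png',cv2.resize(a['pixels'][100:340,230:430,::-1],None,fx=2.5,fy=2.5,interpolation=cv2.INTER_CUBIC))
rep()
"
```

```text
t 3.25 local [ -1.1  48.9 115.2] F [-0.2  0.1 -0.4] w 0.6 yaw err deg -0.67 rp [-3.141  0.009  1.9  ]
tool-frame delta mm [ 5.3  1.  10.1]
J [ 0.6456  0.4154 -0.4143  1.841   0.2152  0.9229  0.4621]
0.003,0.000,0.005,-0.006
0.003,0.001,0.005,-0.006
t 3.3 local [ -1.6  49.7 113.9] F [-0.7  0.6 -1.7] w 0.7 yaw err deg -0.63 rp [-3.14   0.008  1.901]
```

View pics/c3.png

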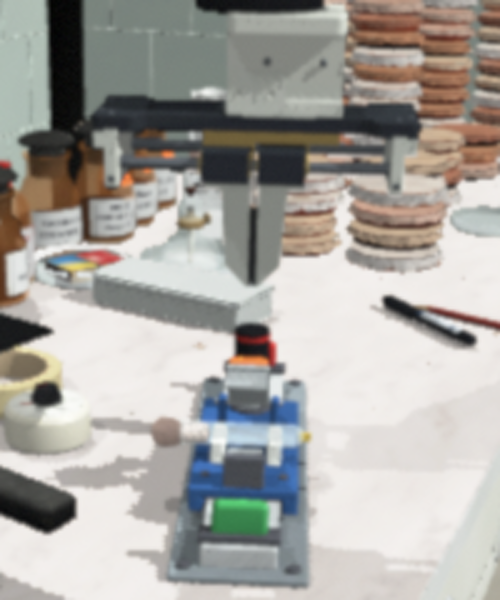

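>>> servo_tool --steps '[0.002, 0.001, 0.012, 0, 0.002, 0, 0.012, 0]'

```text
time: 3.5
eef_pos: [492.8, -227.4, 88.6]
orientation: [-3.141, 0.008, 1.9]
ft_force: [0.3, -0.8, 0.0]
width: 0.3
```

```bash
cat > look.py <<'E'
from nxt import *
import sys
def look(n,box=(100,340,230,430),f=2.5,cam='side'):
    a=cams.snapshot(cam)
    cv2.imwrite('pics/'+n,cv2.resize(a['pixels'][box[0]:box[1],box[2]:box[3],::-1],None,fx=f,fy=f,interpolation=cv2.INTER_CUBIC))
    o,p,R=st();print('tcp px',proj(a,p),proj(a,p+[0,0,30]))
    return a
E
python3 -c "
from look import *
rep((0,54,85))
look('c4.png',(180,300,260,400),5)
"
```

```text
t 3.5 local [-0.3 53.1 88.6] F [ 0.3 -0.8  0. ] w 0.3 yaw err deg -0.67 rp [-3.141  0.008  1.9  ]
tool-frame delta mm [0.9 0.3 3.6]
tcp px [329.3843 251.9023] [329.8566 234.2954]
```

View pics/c4.png

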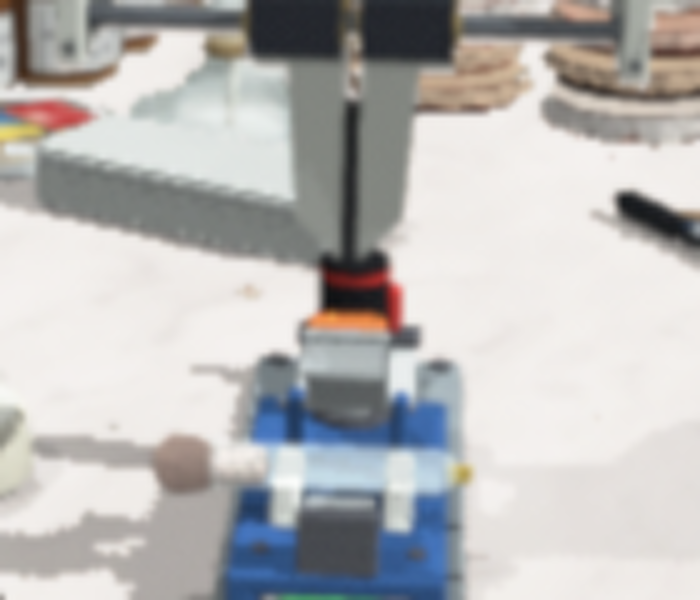

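>>> servo_tool --steps '[0.0005, 0, 0.01, 0, 0, 0, 0.006, 0]'

```text
time: 3.75
eef_pos: [491.3, -225.6, 69.2]
orientation: [-3.139, 0.006, 1.902]
ft_force: [-0.6, -0.7, 0.3]
width: 0.5
```

```bash
python3 -c "
from look import *
rep((0,54,60))
look('c5.png',(180,300,260,400),5)
"
```

```text
t 3.75 local [-1.  55.3 69.2] F [-0.6 -0.7  0.3] w 0.5 yaw err deg -0.58 rp [-3.139  0.006  1.902]
tool-frame delta mm [-1.3  1.1  9.2]
tcp px [329.1072 262.5896] [329.5728 245.2388]
```

View pics/c5.png

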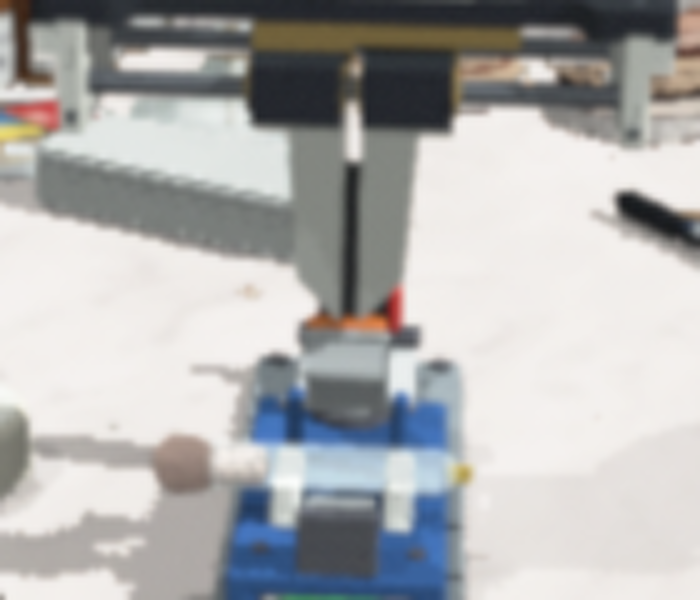

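>>> servo_tool --steps '[0, 0.001, 0.006, 0, 0, 0, 0.006, 0, 0.001, 0, 0.006, 0]'

```text
time: 4.1
eef_pos: [492.8, -224.0, 50.3]
orientation: [-3.14, 0.006, 1.902]
ft_force: [-0.3, 1.1, 1.1]
width: 0.5
```

```bash
python3 -c "
from look import *
rep((0,57,30))
look('c6.png',(180,300,260,400),5)
"
```

```text
t 4.1 local [ 0.9 56.4 50.3] F [-0.3  1.1  1.1] w 0.5 yaw err deg -0.55 rp [-3.14   0.006  1.902]
tool-frame delta mm [ 0.7 -0.9 20.3]
tcp px [327.731  273.8515] [328.1753 256.767 ]
```

View pics/c6.png

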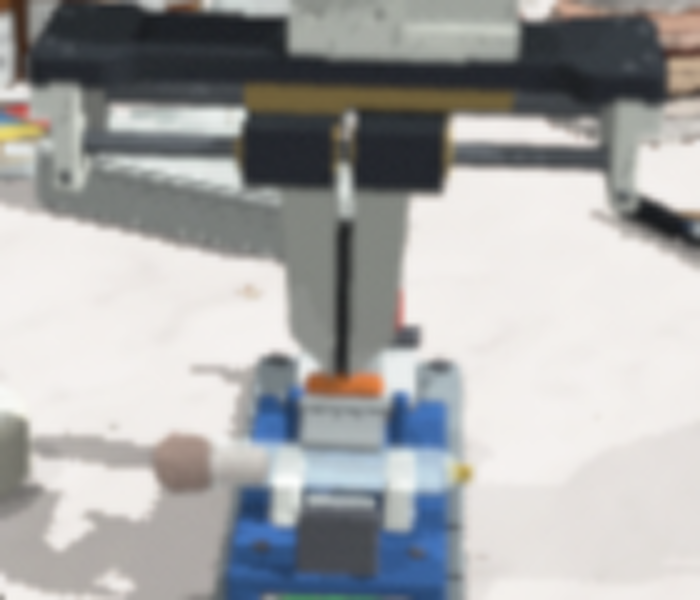

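>>> servo_tool --steps '[0.001, -0.0005, 0.006, 0, 0.001, 0, 0.006, 0, 0, 0, 0.004, 0]'

```text
time: 4.45
eef_pos: [491.4, -221.3, 32.8]
orientation: [-3.14, 0.006, 1.903]
ft_force: [-1.5, 2.9, 3.7]
width: 0.5
```

```bash
python3 -c "
from look import *
rep((0,60,30))
look('c7.png',(180,300,260,400),5)
"
```

```text
t 4.45 local [ 0.5 59.3 32.8] F [-1.5  2.9  3.7] w 0.5 yaw err deg -0.52 rp [-3.14   0.006  1.903]
tool-frame delta mm [ 0.7 -0.5  2.8]
tcp px [327.5634 284.0803] [328.0034 267.2102]
```

View pics/c7.png

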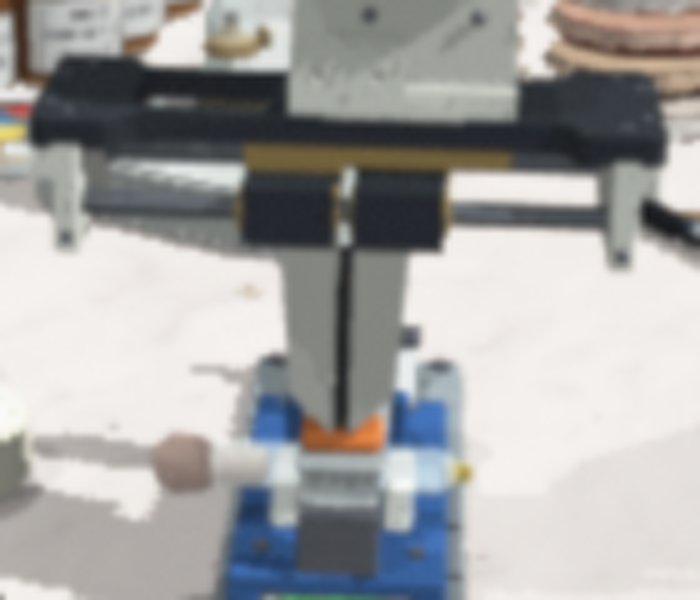

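>>> servo_tool --steps '[0.001, 0, 0.005, 0, 0, 0, 0.005, 0, 0, 0, 0.005, 0]'

```text
time: 4.8
eef_pos: [492.6, -221.3, 25.1]
orientation: [-3.141, 0.012, 1.902]
ft_force: [-28.4, 9.6, 89.9]
width: 0.5
```

```bash
python3 -c "
from look import *
rep((0,60,30))
look('c8.png',(180,300,260,400),5)
"
```

```text
t 4.8 local [ 1.7 59.  25.1] F [-28.4   9.6  89.9] w 0.5 yaw err deg -0.55 rp [-3.141  0.012  1.902]
tool-frame delta mm [ 1.  -1.7 -4.9]
tcp px [326.6927 287.6468] [327.1199 270.8816]
```

View pics/c8.png

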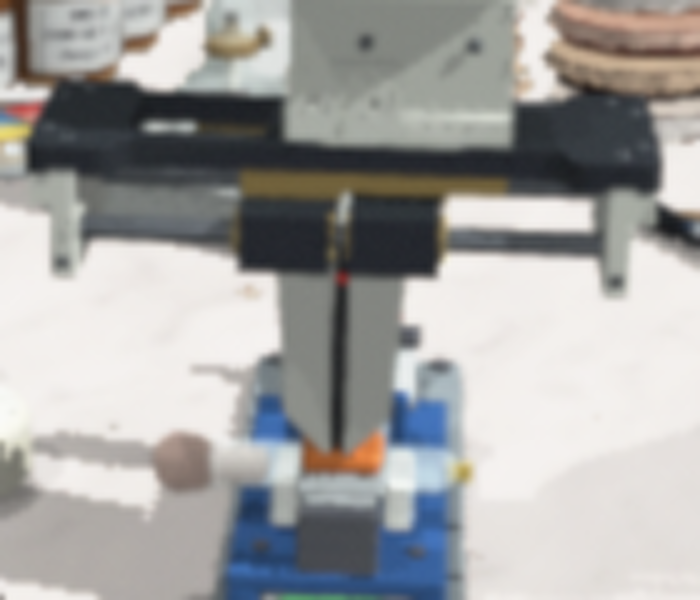

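>>> servo_tool --steps '[0, 0, -0.006, 0, 0, 0, -0.012, 0, 0, 0, -0.03, 0, 0, 0, -0.035, 0]'

```text
time: 5.25
eef_pos: [489.5, -220.5, 109.9]
orientation: [-3.136, 0.011, 1.902]
ft_force: [1.1, -0.0, -0.0]
width: 0.1
```

```bash
python3 -c "
from look import *
rep((0,-40,100))
look('c9.png',(180,300,260,400),5)
"
```

```text
t 5.25 local [ -1.   60.7 109.9] F [ 1.1 -0.  -0. ] w 0.1 yaw err deg -0.57 rp [-3.136  0.011  1.902]
tool-frame delta mm [-100.6    2.1   11.1]
tcp px [327.9148 235.8564] [328.3759 217.7078]
```

View pics/c9.png

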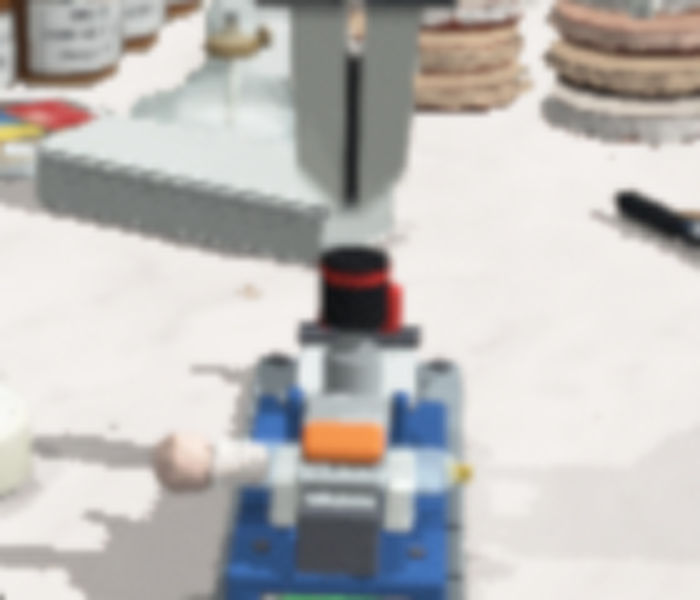

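>>> servo_tool --steps '[-0.028, 0.001, 0, -0.004, -0.03, 0.001, 0.004, -0.004, -0.028, 0, 0.004, 0, -0.014, 0, 0.002, 0]' --jaw 0.056

```text
time: 5.7
eef_pos: [530.8, -317.1, 110.4]
orientation: [3.137, 0.021, 1.914]
ft_force: [0.4, -0.1, 0.6]
width: 27.7
```

```bash
python3 -c "
from look import *
rep((0,-40,60))
look('c10.png',(150,290,260,420),4.5)
rep((0,-40,60))
"
```

```text
t 5.7 local [  5.6 -44.1 110.4] F [ 0.4 -0.1  0.6] w 27.7 yaw err deg 0.11 rp [3.137 0.021 1.914]
tool-frame delta mm [ 5.2 -5.8 50.3]
tcp px [328.051  218.7852] [328.4621 202.4676]
t 5.75 local [  5.1 -45.6 110. ] F [ 0.2 -2.   0.3] w 31.5 yaw err deg 0.03 rp [3.137 0.021 1.913]
tool-frame delta mm [ 6.7 -5.3 49.9]
```

View pics/c10.png

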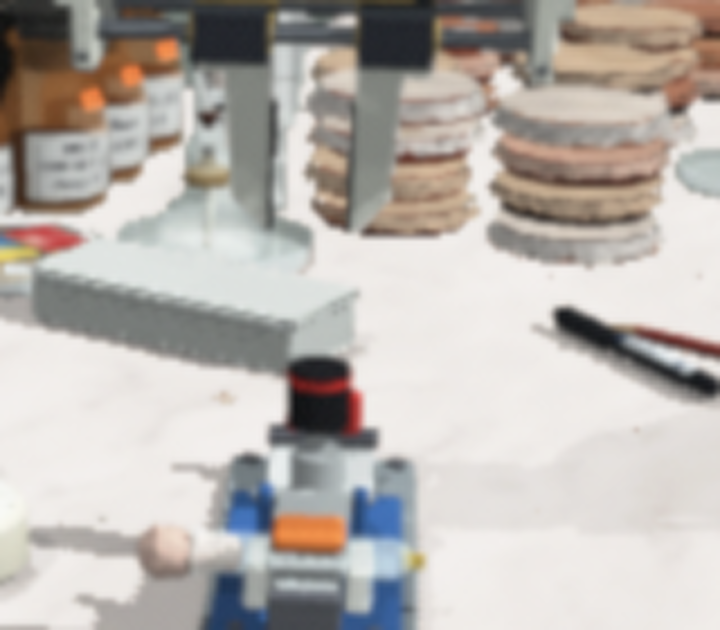

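>>> servo_tool --steps '[0.003, -0.003, 0.008, 0, 0.003, -0.002, 0.01, 0, 0, 0, 0.01, 0]'

```text
time: 6.05
eef_pos: [523.7, -312.9, 79.9]
orientation: [3.137, 0.02, 1.913]
ft_force: [0.3, -0.9, -0.4]
width: 54.1
```

```bash
python3 -c "
from look import *
rep((0,-40,60))
look('c11.png',(150,290,260,420),4.5)
rep((0,-40,60))
"
```

```text
t 6.05 local [  0.3 -37.8  79.9] F [ 0.3 -0.9 -0.4] w 54.1 yaw err deg 0.06 rp [3.137 0.02  1.913]
tool-frame delta mm [-1.8 -0.4 20. ]
tcp px [330.522  237.4904] [330.9611 221.4528]
t 6.1 local [ -0.4 -37.   78.1] F [-0.2  0.2 -1.7] w 54.9 yaw err deg 0.07 rp [3.138 0.018 1.913]
tool-frame delta mm [-2.6  0.3 18.1]
```

View pics/c11.png

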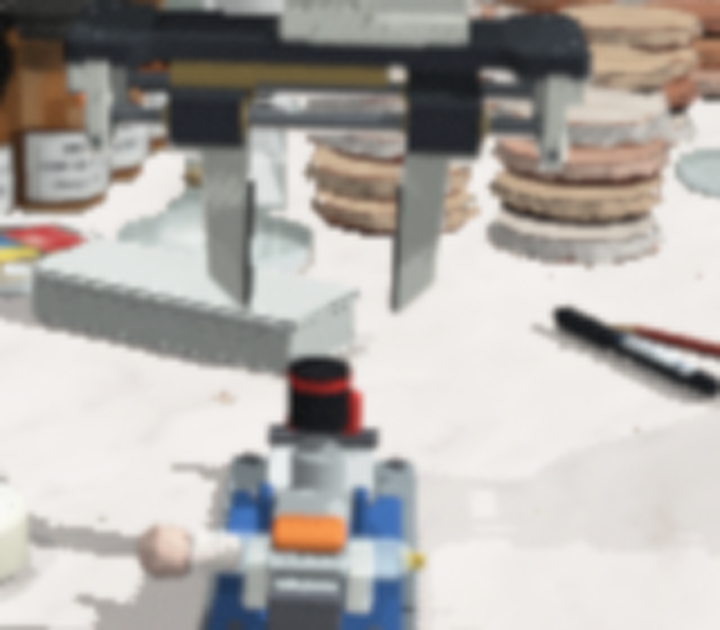

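>>> servo_tool --steps '[-0.001, 0, 0.01, 0, -0.001, 0, 0.01, 0, 0, 0, 0.01, 0]'

```text
time: 6.4
eef_pos: [524.2, -313.2, 46.3]
orientation: [3.138, 0.018, 1.916]
ft_force: [0.3, 0.2, 1.2]
width: 56.1
```

```bash
python3 -c "
from look import *
rep((0,-40,22))
look('c12.png',(150,290,260,420),4.5)
rep((0,-40,22))
"
```

```text
t 6.4 local [  0.6 -38.2  46.3] F [0.3 0.2 1.2] w 56.1 yaw err deg 0.21 rp [3.138 0.018 1.916]
tool-frame delta mm [-1.3 -0.7 24.3]
tcp px [330.0002 254.9763] [330.4272 239.3631]
t 6.45 local [ -0.3 -37.4  44.4] F [ 0.2  0.2 -1.1] w 55.8 yaw err deg 0.21 rp [3.14  0.016 1.916]
tool-frame delta mm [-2.3  0.2 22.4]
```

View pics/c12.png

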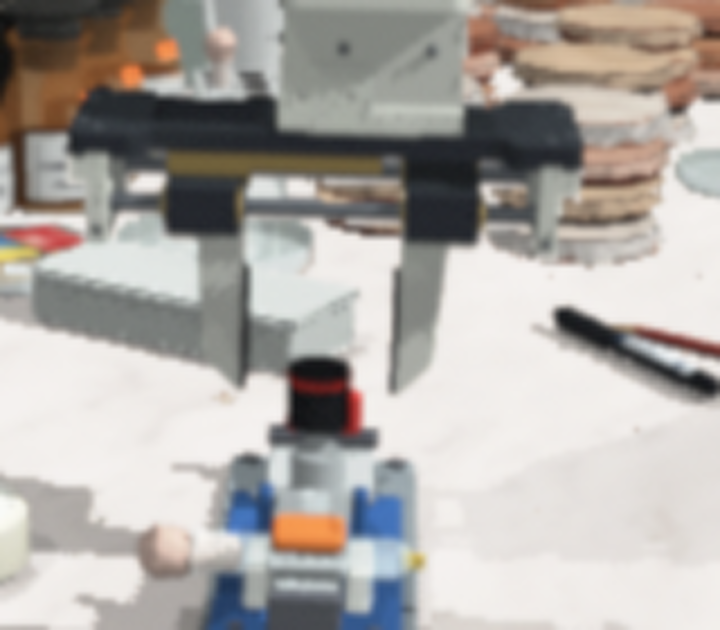

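>>> servo_tool --steps '[-0.001, 0, 0.008, 0, -0.001, 0, 0.008, 0, 0, 0, 0.004, 0]'

```text
time: 6.75
eef_pos: [524.1, -315.0, 22.6]
orientation: [3.139, 0.016, 1.916]
ft_force: [-0.4, 0.6, 0.2]
width: 56.2
```

```bash
python3 -c "
from look import *
rep((0,-40,22))
look('c13.png',(150,290,260,420),4.5)
rep((0,-40,22))
"
```

```text
t 6.75 local [ -0.  -39.9  22.6] F [-0.4  0.6  0.2] w 56.2 yaw err deg 0.22 rp [3.139 0.016 1.916]
tool-frame delta mm [-0.1  0.   0.6]
tcp px [329.7374 265.8659] [330.1568 250.5507]
t 6.8 local [ -0.3 -39.6  22.1] F [-0.4  0.3 -0.8] w 56.0 yaw err deg 0.22 rp [3.14  0.016 1.916]
tool-frame delta mm [-0.4  0.3  0.1]
```

View pics/c13.png

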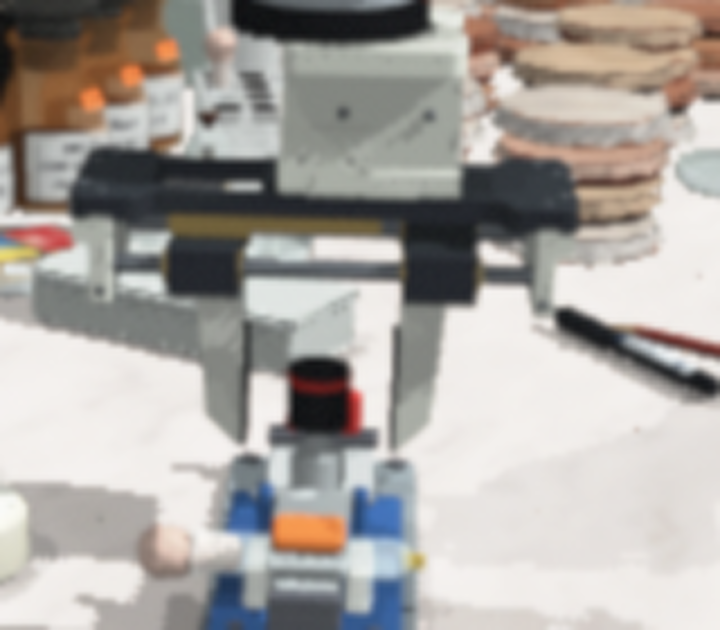

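>>> servo_tool --steps '[0, 0, 0, 0, 0, 0, 0, 0, 0, 0, 0, 0, 0, 0, 0, 0, 0, 0, 0, 0, 0, 0, 0, 0, 0, 0, 0, 0]' --jaw 0.015 --force 30

```text
time: 7.5
eef_pos: [524.3, -315.2, 23.0]
orientation: [3.139, 0.017, 1.916]
ft_force: [0.2, 0.5, -1.2]
width: 25.3
```

```bash
python3 -c "
from look import *
rep((0,-40,22))
look('c14.png',(150,290,260,420),4.5)
rep((0,-40,22))
"
```

```text
t 7.5 local [  0.1 -40.1  23. ] F [ 0.2  0.5 -1.2] w 25.3 yaw err deg 0.21 rp [3.139 0.017 1.916]
tool-frame delta mm [ 0.1 -0.1  1. ]
tcp px [329.5179 265.2624] [329.9346 249.9428]
t 7.55 local [  0.1 -40.1  23. ] F [ 0.5  0.6 -0.5] w 25.3 yaw err deg 0.21 rp [3.139 0.017 1.916]
tool-frame delta mm [ 0.1 -0.1  1. ]
```

View pics/c14.png

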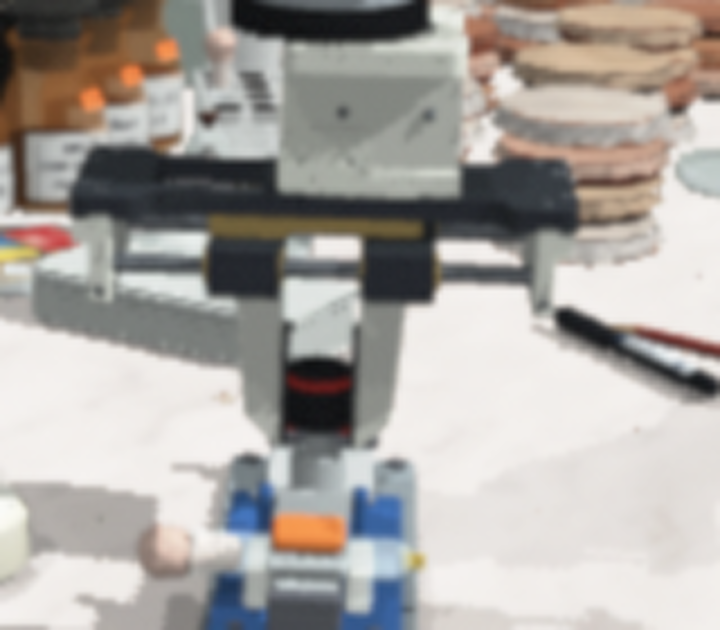

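>>> servo_tool --steps '[0, 0, -0.004, 0, 0, 0, -0.004, 0, 0, 0, -0.004, 0, 0, 0, -0.001, 0]'

```text
time: 7.95
eef_pos: [524.2, -315.0, 36.4]
orientation: [3.139, 0.016, 1.916]
ft_force: [1.8, 0.0, -6.5]
width: 25.3
```

```bash
python3 -c "
from look import *
rep((0,-40,36.5))
look('c15.png',(150,290,260,420),4.5)
"
```

```text
t 7.95 local [  0.1 -39.9  36.4] F [ 1.8  0.  -6.5] w 25.3 yaw err deg 0.21 rp [3.139 0.016 1.916]
tool-frame delta mm [-0.1 -0.1 -0.1]
tcp px [329.7373 258.5799] [330.1589 243.0985]
```

View pics/c15.png

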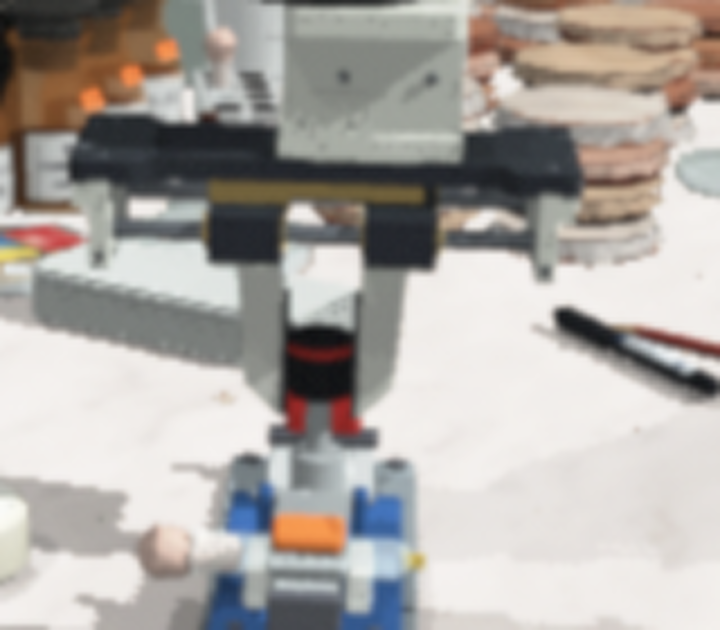

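>>> servo_tool --steps '[0.005, 0, 0, 0, 0.008, 0, 0, 0, 0.008, 0, 0, 0, 0.008, 0, 0, 0, 0.003, 0, 0, 0, 0.001, 0, 0, 0]'

```text
time: 8.6
eef_pos: [512.0, -280.4, 35.3]
orientation: [3.139, 0.016, 1.917]
ft_force: [1.5, -1.6, -6.2]
width: 25.3
```

```bash
python3 -c "
from look import *
rep((0,0,36.5))
look('c16.png',(150,290,260,420),4.5)
rep((0,0,36.5))
"
```

```text
t 8.6 local [ 0.1 -3.3 35.3] F [ 1.5 -1.6 -6.2] w 25.3 yaw err deg 0.26 rp [3.139 0.016 1.917]
tool-frame delta mm [ 3.3 -0.1 -1.2]
tcp px [328.9797 267.1683] [329.4083 251.1912]
t 8.65 local [ 0.2 -3.  35.3] F [ 0.7  1.1 -5.8] w 25.7 yaw err deg 0.27 rp [3.139 0.016 1.917]
tool-frame delta mm [ 3.  -0.1 -1.3]
```

View pics/c16.png

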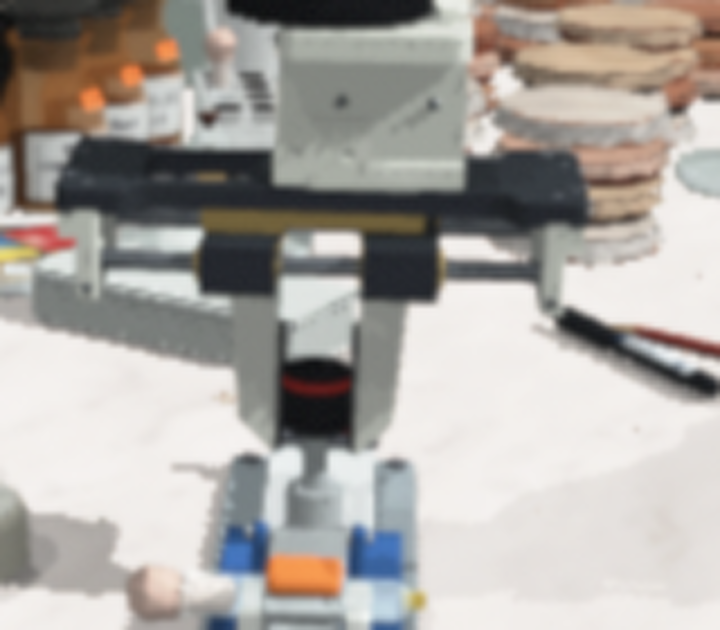

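>>> servo_tool --steps '[0.0025, 0, 0, 0, 0.001, 0, 0, 0]'

```text
time: 8.85
eef_pos: [510.9, -277.0, 35.3]
orientation: [3.139, 0.016, 1.916]
ft_force: [1.5, -1.3, -6.0]
width: 25.3
```

```bash
python3 -c "
from look import *
rep((0,0,36.5))
"
```

```text
t 8.85 local [ 0.2  0.3 35.3] F [ 1.5 -1.3 -6. ] w 25.3 yaw err deg 0.25 rp [3.139 0.016 1.916]
tool-frame delta mm [-0.4 -0.2 -1.2]
```

>>> servo_tool --steps '[0, 0, 0.003, 0, 0, 0, 0.003, 0]'

```text
time: 9.05
eef_pos: [510.9, -277.1, 29.3]
orientation: [3.139, 0.016, 1.916]
ft_force: [1.2, 0.3, -2.9]
width: 25.3
```

```bash
python3 -c "
from look import *
rep((0,0,23))
"
```

```text
t 9.05 local [ 0.2  0.3 29.3] F [ 1.2  0.3 -2.9] w 25.3 yaw err deg 0.24 rp [3.139 0.016 1.916]
tool-frame delta mm [-0.2 -0.2  6.3]
```

>>> servo_tool --steps '[0, 0, 0.003, 0, 0, 0, 0.003, 0, 0, 0, 0.002, 0]'

```text
time: 9.35
eef_pos: [510.9, -277.1, 20.9]
orientation: [3.139, 0.016, 1.916]
ft_force: [-0.5, 1.9, 1.0]
width: 25.4
```

```bash
python3 -c "
from look import *
rep((0,0,19))
"
```

```text
t 9.35 local [ 0.2  0.2 20.9] F [-0.5  1.9  1. ] w 25.4 yaw err deg 0.23 rp [3.139 0.016 1.916]
tool-frame delta mm [-0.2 -0.2  1.9]
```

>>> servo_tool --steps '[0, 0, 0.0012, 0, 0, 0, 0.0007, 0]' --force 40

```text
time: 9.55
eef_pos: [511.0, -277.1, 19.0]
orientation: [3.139, 0.016, 1.916]
ft_force: [-1.5, 1.8, 2.8]
width: 25.3
```

```bash
python3 -c "
from look import *
rep((0,0,19))
"
```

```text
t 9.55 local [ 0.2  0.2 19. ] F [-1.5  1.8  2.8] w 25.3 yaw err deg 0.23 rp [3.139 0.016 1.916]
tool-frame delta mm [-0.2 -0.2  0. ]
```

>>> servo_tool --steps '[0, 0, 0.0006, 0, 0, 0, 0.0002, 0]'

```text
time: 9.75
eef_pos: [511.0, -277.1, 18.5]
orientation: [3.139, 0.016, 1.916]
ft_force: [0.6, 0.7, 2.9]
width: 25.4
```

```bash
python3 -c "
from look import *
rep((0,0,19))
"
```

```text
t 9.75 local [ 0.2  0.2 18.5] F [0.6 0.7 2.9] w 25.4 yaw err deg 0.23 rp [3.139 0.016 1.916]
tool-frame delta mm [-0.2 -0.2 -0.5]
```

>>> servo_tool --steps '[0, 0, 0.0008, 0]'

```text
time: 9.85
eef_pos: [511.2, -277.5, 18.2]
orientation: [3.139, 0.017, 1.916]
ft_force: [-4.5, 2.4, 13.7]
width: 25.5
```

```bash
python3 -c "
from look import *
rep()
"
```

```text
t 9.85 local [ 0.3 -0.2 18.2] F [-4.5  2.4 13.7] w 25.5 yaw err deg 0.22 rp [3.139 0.017 1.916]
```

```bash
python3 -c "
from look import *
a=look('c17.png',(190,310,260,400),5); rep()
b=cams.snapshot('top');save(b,'top17.png');rep()
a=cams.snapshot('side');save(a,'side17.png');rep()
print(proj(a,W((0,102,66))),proj(a,W((0,0,74))),proj(b,W((0,102,66))))
for n in ['strap_pad','knob_center','green_top','timer_center','dish_center','tweezers2_center']:
  print(n,[(np.round(q['pixel'],1),round(q['score'],2)) for q in cams.landmark_of(a,n)[:2]],[(np.round(q['pixel'],1),round(q['score'],2)) for q in cams.landmark_of(b,n)[:2]])
rep()
"
```

```text
tcp px [328.597  276.7176] [329.0194 260.9169]
t 9.9 local [ 0.3 -0.1 18.3] F [-3.3  1.2  8.8] w 25.6 yaw err deg 0.22 rp [3.139 0.017 1.916]
t 9.95 local [ 0.3 -0.1 18.3] F [-2.3  2.2  7.5] w 25.2 yaw err deg 0.22 rp [3.139 0.017 1.916]
t 10.0 local [ 0.3 -0.1 18.3] F [-2.2  1.6  6.9] w 25.2 yaw err deg 0.22 rp [3.139 0.017 1.916]
[327.2617 275.9272] [329.5679 247.1036] [310.0919 264.9396]
strap_pad [(array([326.3, 277.7]), 0.58)] [(array([311.8, 265.3]), 0.6)]
knob_center [(array([326.6, 248.7]), 0.66)] [(array([231.6, 208.2]), 0.19)]
green_top [(array([324. , 297.8]), 0.56)] [(array([293.2, 274.4]), 0.56)]
timer_center [(array([249.1, 262.4]), 0.98)] [(array([354.4, 175.8]), 0.65)]
dish_center [(array([321.7, 385.1]), 0.79), (array([197. , 350.7]), 0.41)] [(array([227.3, 299.4]), 0.58)]
tweezers2_center [(array([195.7, 348.6]), 0.8), (array([330.9, 282.7]), 0.57)] [(array([289.5, 271.2]), 0.67), (array([233.8, 211.4]), 0.54)]
t 10.6 local [ 0.3 -0.1 18.3] F [-2.1  0.7  7.7] w 25.1 yaw err deg 0.23 rp [3.139 0.017 1.916]
```

View pics/c17.png

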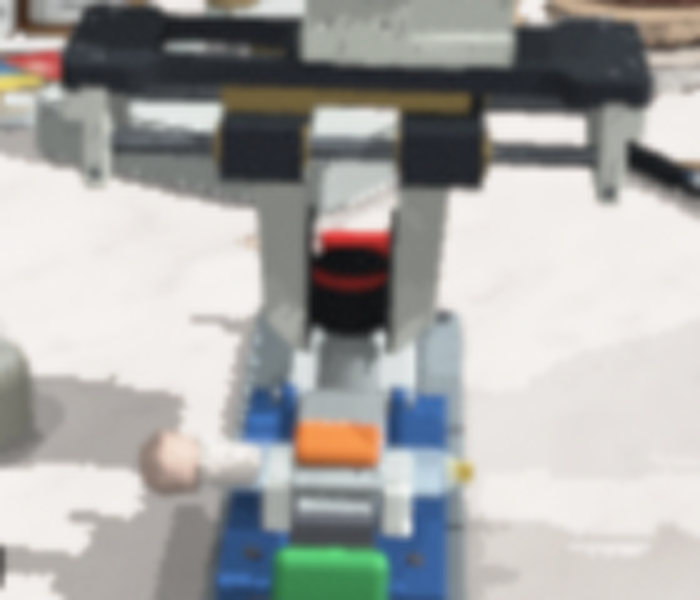

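View pics/side17.png

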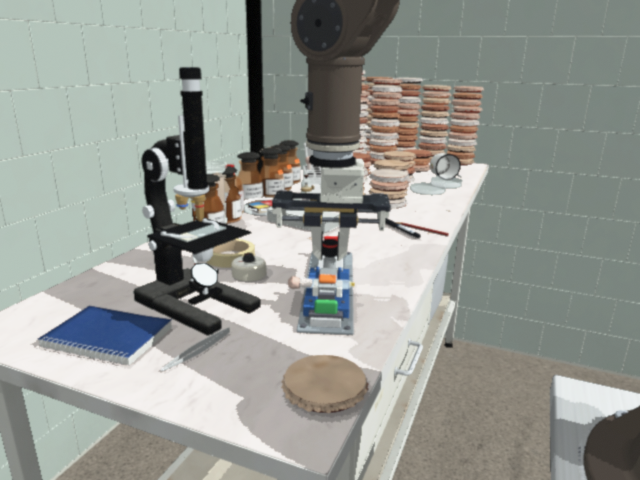

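```bash
python3 -c "
from look import *
rep(); print(robot.job_done())
"
```

```text
t 10.6 local [ 0.3 -0.1 18.3] F [-2.1  0.7  7.7] w 25.1 yaw err deg 0.23 rp [3.139 0.017 1.916]
the job is handed in; nothing more can be done
None
```

The job is done and handed in at about 10.6 s, with the fingers still holding the knob and pressing it down. I pressed the strap shut, pulled the plunger up, slid the carriage one hole toward the green marker and lowered the pin into that hole.

**What the last checks showed:**
- **Strap:** it stayed shut after I let go of the pad. In the last side and top pictures the pad is within about 2 px of where a shut strap on the moved carriage should be.
- **Carriage and pin:** the carriage moved about 40 mm. On the way down the force followed the plunger spring (−6, −2.9, then +1 N), so the pin went into the hole and did not rest on the rail.
- **Plunger:** it is at its stop with a steady push of about 7.5 N; about 2 N is needed. The grip is set to 40 N at a 25 mm opening, and the knob sits in the picture where it should be for 0.
- **Bystanders:** the timer and dish are within about 4 px of where they started. The tweezers were only found reliably in the side picture, about 4 px from their first detection, and they look undisturbed in the image.

**What disagreed or went less well:**
- **Height reading:** the measured finger height read about 35–40 mm lower than the cameras and the contact with the pad showed. I worked from the pictures and the force readings.
- **Strap press:** after the strap snapped shut, my last step pushed the wrist force briefly to about 90 N (about 95 N with the sideways part). That is under the 120 N limit, and I backed off at once.
- **Final height:** the fingers ended about 0.7 mm below where I expected the stop. That could be slight slip or give, and I could not tell which.

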